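# Load a vial into the turbidity meter and hold its keyed light cap home

### The arm

A 6-joint arm with a two-finger parallel gripper is mounted at the origin on a cart in front of the work surface, level with it; the furniture and walls round the work are solid. World frame = base frame: x ahead of the robot, y to its left, z up, the work surface at z = 0. Lengths are in m, angles in degrees, forces in N, time in s.
With the tool pointing down it reaches from about 0.25 to 0.725 m from the base axis. Payload 9.7 kg.
Tool frame: the origin (TCP) lies at the very end of the fingers, on their centre line; the grasp point (between the pads) lies 19 mm behind it; z points along the fingers, y is the line along which they close (so a half turn about z gives the same grasp; the last joint's range is limited). The gripper opens to 85 mm and grips with 20 to 120 N. Pads are 22 mm wide; open, the fingers measure 114 mm over their backs; the gripper's body (76 mm by 85 mm) begins 54 mm behind the grasp point. The pads swing forward as they close: fully open they stand 13 mm farther back than shut.
Start: joints at [-73.568, 4.979, 10.078, 95.1, 0, 90], TCP at [0.156, -0.528, 0.231] pointing down, gripper open.
Joint ranges: [-179.16, 179.16], [-48.56, 103.87], [-65.8, 70.77], [-126.05, 130.52], [-82.76, 87.17], [-180, 180]. Speed limits (degrees/s): [127.2, 127.2, 147.25, 180, 180, 180].

### API

Orientations are given as [roll, pitch, yaw] about the fixed x, y, z axes, in that order (R = Rz(yaw) Ry(pitch) Rx(roll)).
In Python, from workcell import bot, viewer, finder gives the robot as it stands. The module is installed in compiled form; this text tells all that it offers.
- The arm moves only by the shell command python3 -m inch 'ROWS' [FORCE]. ROWS is JSON, a list that holds one entry, the list of rows, each a list of 7 numbers: the opening in per cent of the stroke, from 0 (shut) to 100 (fully open), then the shift along the tool's x, y, z in mm, then the turn, a rotation vector about the tool's x, y, z in degrees. In form: [[[grip, tx, ty, tz, ax, ay, az], ...]]. A call has 1 to 8 rows; each row shifts and turns the commanded pose from where the row before left it, along the tool's axes as they then stand; what a row does not reach is not made up. A row lasts 1/8 s, in which the tool goes at most 62.5 mm and 10.7 degrees, less where a joint would pass 70% of its speed; a pose out of reach is approached as far as the arm can. A call with a gripper value outside its range is refused whole. The fingers move at their own pace and stop on an object; FORCE is the grip in N (left out, the last holds). Time passes only in rows, so rows that do not move let the fingers close. It gives the time, the measured TCP pose, the force, the opening and the grip force at its end, in the units of the state.
- bot.get_obs(): the state, without advancing time (a new reading comes with each control period).
- viewer.camera(name): name is "scene" or "top" or "wrist"; returns a dict with "pixels" (400x640x3 uint8, red, green, blue), "vfov" (degrees; the focal length in pixels is half the picture's height over the tangent of half this angle, whatever the lens; pixels are square), "cx", "cy" (the principal point, pixels), "R" (3x3) and "t" (3): a world point X has camera coordinates R X + t. Camera axes: x right, y down, z forward; pixel columns grow to the right and rows downward; lengths in m; the calibration is good to about 2 mm. A picture is of the moment at which its call begins. There is no depth.
- bot.job_done(): hands the job in; it is judged then, once.
Trained networks look in the newest picture that a camera, given by its name, has taken for a name from the list of things; names that differ only in an ending like _2 or _b are one class to them, and where a whole thing is asked for, a point or a joint stands for the part that bears it (a point fixed in the world has none). Each returns a list of dicts, best first, with "conf" (0 to 1); they miss things now and then, are a little off and sometimes report something else, mostly with a low value. They report only what shows in the picture. A call takes as long as a camera call. They do not tell look-alikes from the thing itself.
- finder.outline_of(camera, thing): "pixels" (400x640 bool, what is visible of it) and "extent" ([centre column, centre row, width, height] in pixels, round what is visible of it).
- finder.mark_of(camera, thing): "position" ([column, row] in pixels: a listed point, or the origin of a listed thing).
The state is a dict: "time": time; "q": joint angles; "qd": joint speeds; "joint_efforts": joint torques, N m; "ee_pos": TCP position; "tcp_rot": TCP orientation; "wrist_force": force on the tool from outside, world axes, zero at the start; "torque": the same for the moment, N m; "opening": finger opening in m; "grasp_force": force on a finger pad.
Only numpy, scipy, OpenCV 4.12 (cv2) and the standard library are available. Lean on these libraries where they do the work, as an engineer would, in place of code of your own. Each camera call takes 0.05 s, during which the arm holds its last target. There are 200 camera calls.

### The job

Take the vial with the yellow cap out of the rack and stand it fully down in the well of the turbidity meter, leaving the other two vials in the rack. Then put the black knurled light cap over the neck, turn it until its hidden keyways drop over the pins, and push it fully home against the sprung seat without forcing it. The meter reads only while the cap is held down, so finish still gripping the cap and pressing it home.

Things in the scene. Friction and masses are not known exactly. Their poses are not given: they have to be found in the camera images.
- meter: Turbidity meter, fixed: light grey moulded housing 143 x 108 mm, 45 mm high, sloping front with display and keys toward -x. Origin on the table under the housing; the neck's axis stands at x = +12 mm, y = 0 of this frame. The deck round the neck is 47 mm up. Neck: silver tube 30 mm outside diameter, top 77 mm up, edges chamfered 2.5 mm, 17.5 mm well in it.
- neck_top (a point): Point on the neck's axis at its top rim, 77 mm above the table. Three steel pins, 4 mm thick, stick out of the neck level, 120 deg apart, the first along this frame's +x, to 19 mm from the axis; their upper sides are 8 mm below this point.
- well_floor (a point): Centre of the floor of the vial well, 53 mm above the table (24 mm below the neck's top). The well is 17.5 mm in diameter, its mouth flared to 22.5 mm; a seated vial stands 21 mm out of the neck.
- seat (a joint): Black sprung ring 51 mm in diameter round the neck's foot, pushed straight down by the cap's lower rim: 0 up (ring top 20 mm below the neck's top), 0.005 m at its bottom stop. Preloaded: gives way from 3 N, 9 N at the stop; springs back when the cap is let go.
- cap: Loose black knurled light cap, closed at the top: 50 mm diameter, 57 mm high, about 110 g. Origin: centre of its open lower end. Bore 32.4 mm wide, 50 mm deep, with three straight keyways 8.4 mm wide, 120 deg apart, hidden inside; where they lie round the cap is not told and must be felt. Off the keyways its rim rests on the pins (8 mm below the neck's top); on them it drops 12 mm to the seat.
- microscope: Fixed obstacle left of the meter: large white microscope, over half a metre tall, its foot and stage filling about x 0.42 to 0.87 and y 0.13 to 0.50. Go round it in front; the mouse lies at the right edge, the other things behind x = 0.66.
- rack: Fixed white vial rack, 36 x 150 x 24 mm, four holes in a row along its y, 36 mm apart (y = -54, -18, 18, 54 mm), 16.5 mm wide, 18 mm deep. Origin: centre of its underside.
- vial_2: Loose glass vial with a yellow screw cap, 15 mm diameter, 45 mm high, origin at the centre of its base. It stands in the rack with its base 6 mm above the table, so 27 mm stand out of the rack. Which hole varies.
- vial_1: Loose glass vial with a white cap and pale pink contents, same size, origin at its base, standing in the rack; leave it there.
- vial_3: Loose glass vial with a white cap and pale blue contents, same size, origin at its base, standing in the rack; leave it there.
Things that resemble listed ones, but are neither listed nor needed, are in the scene too. Leave any blue look-alike of the cap alone.

How it is judged:
By the outcome, as a careful person would: the job done as asked, in the order asked, and still so for the second after the job is handed in, while the arm keeps its last pose, push and grip.
It also fails if it takes over 70 s, if anything falls off the work surface, if the arm or the gripper's body presses on something with over 40 N, if the wrist force passes 120 N, or if a joint passes its speed limit or range.

## Working session

There is one attempt and no reset: what is moved stays moved. The work goes in short steps, Python scripts to look and compute and a shell command to move; the robot and the scene stay as the last step left them, time stands still between calls to the robot, and variables do not carry over. Pictures are saved under pics/ and viewed, at most 10 in all, crops included, and the job is handed in when it is done.

```bash
mkdir -p pics; cat > h.py <<'E'
import numpy as np, cv2
from workcell import bot, viewer, finder
from scipy.spatial.transform import Rotation as Ro
def cam(n,save=None):
    c=viewer.camera(n)
    if save: cv2.imwrite('pics/'+save,cv2.cvtColor(c['pixels'],cv2.COLOR_RGB2BGR))
    return c
def K(c):
    f=200/np.tan(np.radians(c['vfov'])/2); return f
def at(c,uv,z):
    f=K(c); d=np.array([(uv[0]-c['cx'])/f,(uv[1]-c['cy'])/f,1.])
    R=np.array(c['R']); t=np.array(c['t']); o=-R.T@t; d=R.T@d
    return o+d*(z-o[2])/d[2]
def proj(c,X):
    p=np.array(c['R'])@np.array(X)+np.array(c['t']); return [c['cx']+K(c)*p[0]/p[2],c['cy']+K(c)*p[1]/p[2]]
def tool():
    o=bot.get_obs(); return np.array(o['ee_pos']),Ro.from_euler('xyz',o['tcp_rot'],degrees=True)
def shift(X):
    p,R=tool(); return np.round(R.inv().apply(np.array(X)-p)*1000,1)
E
python3 - <<'E'
from h import *
o=bot.get_obs(); print({k:np.round(v,3) for k,v in o.items()})
for n in ['scene','top']:
    c=cam(n,n+'0.png'); print(n,c['vfov'],np.round(-np.array(c['R']).T@c['t'],3))
    for th,z in [('neck_top',.077),('well_floor',.053),('meter',0),('cap',0),('rack',0),('vial_2',.006),('seat',.057)]:
        for r in finder.mark_of(n,th)[:4]: print(th,np.round(r['conf'],2),np.round(r['position'],1),np.round(at(c,r['position'],z),4)[:2])
E
```

```text
{'time': np.float64(0.0), 'q': array([-73.568,   5.011,  10.035,  95.098,  -0.   ,  90.001]), 'qd': array([0.056, 0.015, 0.084, 0.027, 0.007, 0.016]), 'joint_efforts': array([ 0.0000e+00, -5.2038e+01,  4.6481e+01,  1.6000e-02,  0.0000e+00,
        0.0000e+00]), 'ee_pos': array([ 0.156, -0.527,  0.231]), 'tcp_rot': array([-179.926,    0.   ,   16.431]), 'wrist_force': array([-0.007,  0.711, -0.382]), 'torque': array([ 0.037, -0.014,  0.003]), 'grasp_force': np.float64(0.0), 'opening': np.float64(0.085)}
scene 50.66160740655313 [0.13  0.49  0.812]
neck_top 0.8 [303.4 199.2] [ 0.5326 -0.0143]
well_floor 0.82 [299.  208.9] [ 0.5354 -0.0006]
meter 0.85 [306.5 224.4] [ 0.5188 -0.0071]
cap 0.87 [341.4 175.3] [ 0.5454 -0.1964]
cap 0.83 [356.9 147.7] [ 0.5724 -0.3145]
rack 0.92 [386.5 193.7] [ 0.4146 -0.2116]
vial_2 0.62 [391.  188.2] [ 0.4129 -0.2302]
vial_2 0.61 [392.6 177.7] [ 0.4286 -0.2659]
vial_2 0.43 [387.2 197.1] [ 0.4051 -0.1973]Traceback (most recent call last):
  File "<stdin>", line 6, in <module>
ValueError: it knows: cap, meter, microscope, neck_top, rack, vial, well_floor
```

```bash
python3 - <<'E'
from h import *
n='top'
c=cam(n,n+'0.png'); print(n,c['vfov'],np.round(-np.array(c['R']).T@c['t'],3))
for th,z in [('neck_top',.077),('well_floor',.053),('meter',0),('cap',0),('rack',0),('vial_2',.006)]:
        for r in finder.mark_of(n,th)[:4]: print(th,np.round(r['conf'],2),np.round(r['position'],1),np.round(at(c,r['position'],z),4)[:2])
a=cv2.imread('pics/top0.png');
cv2.imwrite('pics/t1.png',a)
s=cv2.imread('pics/scene0.png')[110:270,240:460]; cv2.imwrite('pics/s1.png',cv2.resize(s,None,fx=3.5,fy=3.5,interpolation=cv2.INTER_CUBIC))
E
```

```text
top 51.62920881692037 [ 0.406 -0.003  1.102]
neck_top 0.59 [310.4 192.3] [ 0.528  -0.0051]
well_floor 0.62 [308.5 191.8] [ 5.322e-01 -4.000e-04]
well_floor 0.42 [412.5 232. ] [ 0.4276 -0.2638]
meter 0.73 [312.2 201.1] [ 0.5134 -0.01  ]
cap 0.88 [422.4 175.6] [ 0.5805 -0.3083]
cap 0.69 [382.4 183.6] [ 0.5595 -0.1995]
rack 0.97 [388.1 238.1] [ 0.413  -0.2113]
rack 0.68 [311.  200.8] [ 0.5143 -0.0068]
rack 0.24 [384.7 240.4] [ 0.407  -0.2021]
vial_2 0.74 [309.5 198.4] [ 0.5201 -0.0028]
vial_2 0.59 [399.7 234.8] [ 0.4214 -0.2412]
vial_2 0.52 [411.5 233. ] [ 0.4259 -0.2727]
vial_2 0.36 [384.9 240.7] [ 0.4062 -0.2015]
```

View pics/t1.png

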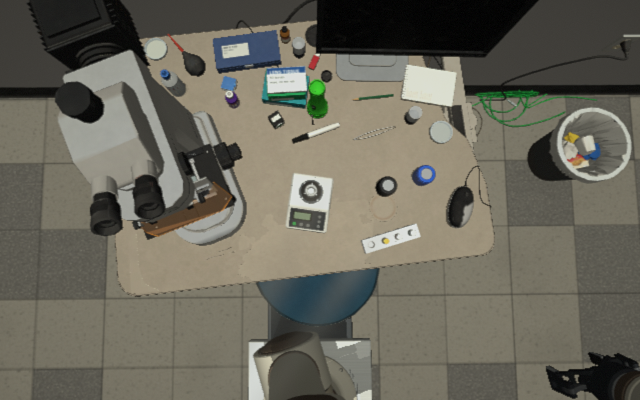

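View pics/s1.png

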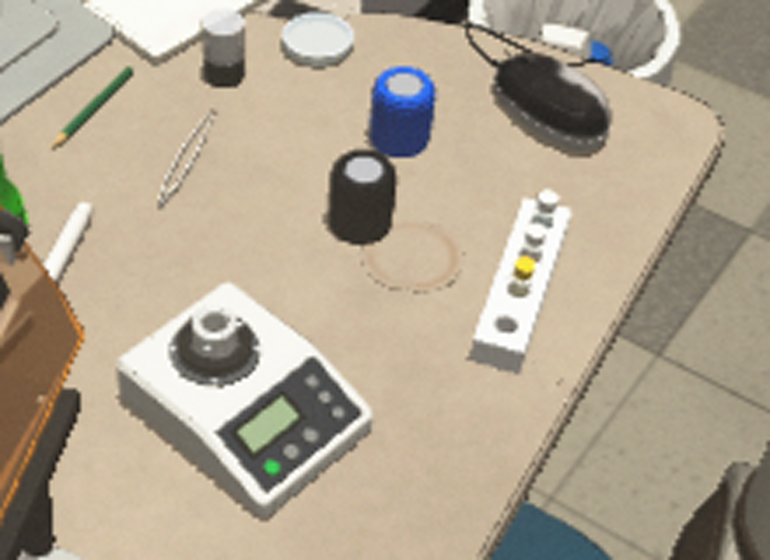

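The top view shows the meter at (311,200), the black cap at (387,186) and a blue look-alike at (424,175). The rack is at (391,239), with the yellow vial at (385,240) in the second hole from the left. The scene view agrees. I'll move over the rack next.

```bash
python3 -m inch '[[[50,41.5,-30.5,0,0,0,0],[50,41.5,-30.5,0,0,0,0],[50,41.5,-30.5,0,0,0,0],[50,41.5,-30.5,0,0,0,0],[50,41.5,-30.5,0,0,0,0],[50,41.5,-30.5,0,0,0,0],[50,41.5,-30.5,0,0,0,0],[50,41.5,-30.5,0,0,0,0]]]' 40
python3 -m inch '[[[50,0,0,0,0,0,-10.5],[50,0,0,0,0,0,-10.5],[50,0,0,0,0,0,-10.5],[50,0,0,0,0,0,-10.5],[50,0,0,0,0,0,-10.5],[50,0,0,0,0,0,-10.5],[50,0,0,0,0,0,-10.5],[50,0,0,0,0,0,-10.5]]]'
python3 -m inch '[[[50,0,0,0,0,0,-8.5],[50,0,0,0,0,0,0]]]'
python3 - <<'E'
from h import *
print(tool()[0],bot.get_obs()['q'],bot.get_obs()['tcp_rot'])
c=cam('wrist','w1.png'); print(c['R'],-np.array(c['R']).T@c['t'])
for th,z in [('rack',0),('vial_2',.006),('cap',0),('neck_top',.077)]:
  for r in finder.mark_of('wrist',th)[:4]: print(th,np.round(r['conf'],2),np.round(r['position'],1),np.round(at(c,r['position'],z),4)[:2])
hsv=cv2.cvtColor(c['pixels'],cv2.COLOR_RGB2HSV)
m=((hsv[...,0]>20)&(hsv[...,0]<35)&(hsv[...,1]>150)).astype('uint8')
n,l,s,ce=cv2.connectedComponentsWithStats(m)
for i in range(1,n):
  if s[i,4]>50: print('yel',s[i],ce[i],at(c,ce[i],.047))
for r in finder.outline_of('wrist','rack')[:1]:
  q=cv2.findContours(r['pixels'].astype('uint8'),0,2)[0]; q=max(q,key=cv2.contourArea)
  print(r['conf']); [print(np.round(at(c,p,.024),4)[:2]) for p in cv2.boxPoints(cv2.minAreaRect(q))]
E
```

```text
time: 1.7
ee_pos: [0.4058, -0.1981, 0.2315]
tcp_rot: [180.0, -0.0, 16.4]
wrist_force: [0.3, -0.5, 0.7]
opening: 0.0424
grasp_force: 0.0
time: 2.7
ee_pos: [0.405, -0.1996, 0.2314]
tcp_rot: [180.0, 0.0, 100.8]
wrist_force: [-0.3, -0.6, 0.2]
opening: 0.0431
grasp_force: 0.0
time: 2.95
ee_pos: [0.405, -0.1996, 0.2314]
tcp_rot: [180.0, 0.0, 108.9]
wrist_force: [-1.0, -0.3, -0.3]
opening: 0.0429
grasp_force: 0.0
[ 0.40499259 -0.19957921  0.23139199] [-2.62340355e+01 -8.43687699e+00 -2.99499167e+00  9.54289030e+01
  1.38226263e-04  4.48919268e+01] [1.79990740e+02 9.09959652e-03 1.08874037e+02]
[[ 0.94662284  0.32234182 -0.00097903]
 [ 0.30620357 -0.89827226  0.31519252]
 [ 0.10072029 -0.29866822 -0.94902725]] [ 0.37855893 -0.12281677  0.37283293]
rack 0.71 [326.6 176.8] [ 0.415  -0.2128]
vial_2 0.73 [325.8 190.7] [ 0.4197 -0.23  ]
vial_2 0.57 [326.2 214.9] [ 0.4317 -0.2631]
vial_2 0.51 [325.4 163.5] [ 0.407  -0.1949]
cap 0.8 [408.8 264.5] [ 0.5762 -0.3013]
cap 0.77 [418.7 197.4] [ 0.5452 -0.1994]
neck_top 0.93 [524.4  32.4] [ 0.5349 -0.006 ]
0.56
[ 0.4132 -0.291 ]
[ 0.3744 -0.1455]
[ 0.4083 -0.1359]
[ 0.4519 -0.2804]
```

View pics/w1.png

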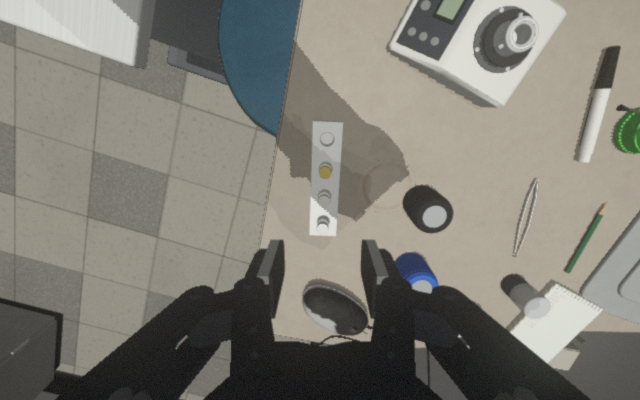

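The wrist view shows the rack at (326,178), with the yellow cap at (325,171), white caps at (325,193) and (324,222), and the empty hole at (327,138). The black cap is at (430,210).

```bash
cat >> h.py <<'E'
def yellow(c,z=.0455):
    hsv=cv2.cvtColor(c['pixels'],cv2.COLOR_RGB2HSV)
    m=((hsv[...,0]>18)&(hsv[...,0]<35)&(hsv[...,1]>130)&(hsv[...,2]>60)).astype('uint8')
    n,l,s,ce=cv2.connectedComponentsWithStats(m)
    for i in range(1,n):
        if s[i,4]>30: print('yel',s[i],ce[i],np.round(at(c,ce[i],z),4),'shift',shift(np.r_[at(c,ce[i],z)[:2],tool()[0][2]]))
E
python3 - <<'E'
from h import *
for n in ['wrist','top','scene']: print(n); yellow(cam(n))
E
```

```text
wrist
top
yel [564 132  15  11  96] [570.79166667 137.0625    ] [ 0.6729 -0.6892  0.0455] shift [-550.   95.   -0.]
scene
yel [387 183   6   7  31] [389.38709677 186.25806452] [ 0.4055 -0.1982  0.0455] shift [ 1.2  1.  -0. ]
```

```bash
python3 -m inch '[[[50,1,1,45,0,0,0],[50,0,0,45,0,0,0],[50,0,0,30,0,0,0],[50,0,0,0,0,0,0]]]'
python3 - <<'E'
from h import *
c=cam('wrist','w2.png')
for r in finder.mark_of('wrist','vial_2')[:4]: print(np.round(r['conf'],2),np.round(r['position'],1),np.round(at(c,r['position'],.006),4)[:2])
for r in finder.outline_of('wrist','vial_2')[:4]: print(np.round(r['conf'],2),r['extent'])
a=cv2.cvtColor(c['pixels'],cv2.COLOR_RGB2HSV)
for p in [(.405,-.199,.051),tool()[0]]: print(proj(c,p))
im=cv2.imread('pics/w2.png')[60:400,180:460]; cv2.imwrite('pics/w2c.png',cv2.resize(im,None,fx=1.75,fy=1.75))
E
```

```text
time: 3.9
ee_pos: [0.4044, -0.1977, 0.1095]
tcp_rot: [-179.8, -0.2, 108.9]
wrist_force: [0.3, -0.6, 0.7]
opening: 0.0431
grasp_force: 0.0
0.97 [324.7 230.7] [ 0.417  -0.2301]
0.8 [322.3 260.7] [ 0.4253 -0.2614]
0.58 [327.3 194.5] [ 0.4075 -0.1953]
0.86 [322.4, 281.4, 19.3, 33.1]
0.68 [323.3, 247.2, 18.6, 31.3]
0.65 [327.2, 208.6, 18.7, 29.2]
[np.float64(323.32539518816435), np.float64(216.14481908617182)]
[np.float64(325.68024190346625), np.float64(258.92070636079967)]
```

View pics/w2c.png

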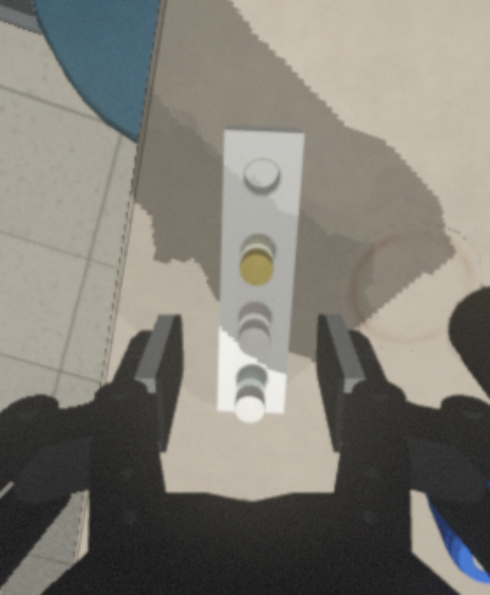

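```bash
python3 -m inch '[[[50,0.7,3.3,40,0,0,0],[50,0,0,38.5,0,0,0],[50,0,0,0,0,0,0],[5,0,0,0,0,0,0],[5,0,0,0,0,0,0],[5,0,0,0,0,0,0],[5,0,0,0,0,0,0],[5,0,0,0,0,0,0]]]' 30
python3 - <<'E'
from h import *
c=cam('wrist','w3.png')
im=cv2.imread('pics/w3.png')[60:400,180:460]; cv2.imwrite('pics/w3c.png',cv2.resize(im,None,fx=1.75,fy=1.75))
E
```

```text
time: 5.05
ee_pos: [0.4097, -0.1973, 0.0351]
tcp_rot: [179.9, 0.2, 108.9]
wrist_force: [-1.0, -0.3, 7.0]
opening: 0.0129
grasp_force: 29.3
```

View pics/w3c.png

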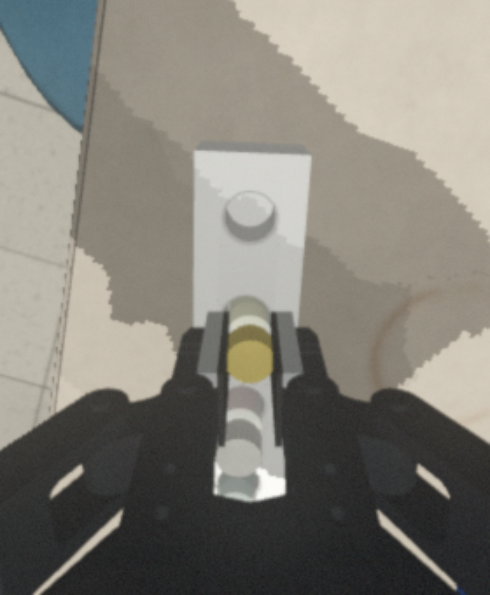

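The wrist view shows the yellow-capped vial at (250,355) in the crop, gripped between the pads. I'll lift it.

```bash
python3 -m inch '[[[5,0,0,-5,0,0,0],[5,0,0,-10,0,0,0],[5,0,0,-20,0,0,0],[5,0,0,-40,0,0,0],[5,0,0,-40,0,0,0],[5,0,0,0,0,0,0]]]'
python3 - <<'E'
from h import *
c=cam('wrist','w4.png')
p,R=tool(); print(p)
for d in (-.019,0): print(proj(c,p+R.apply([0,0,d])))
im=cv2.imread('pics/w4.png')[60:400,180:460]; cv2.imwrite('pics/w4c.png',cv2.resize(im,None,fx=1.75,fy=1.75))
for th,z in [('neck_top',.077),('well_floor',.053)]:
  for r in finder.mark_of('wrist',th)[:2]: print(th,r['conf'],np.round(at(c,r['position'],z),4))
E
```

```text
time: 5.85
ee_pos: [0.4099, -0.1972, 0.1516]
tcp_rot: [179.8, 0.2, 108.9]
wrist_force: [0.8, -0.9, -0.0]
opening: 0.0128
grasp_force: 29.3
[ 0.40923603 -0.1969185   0.14954919]
[np.float64(322.0748424945571), np.float64(269.6309360038264)]
[np.float64(322.0713267891102), np.float64(250.79872074552515)]
neck_top 0.58 [ 0.5365 -0.0069  0.077 ]
well_floor 0.65 [ 0.5318 -0.0062  0.053 ]
```

View pics/w4c.png

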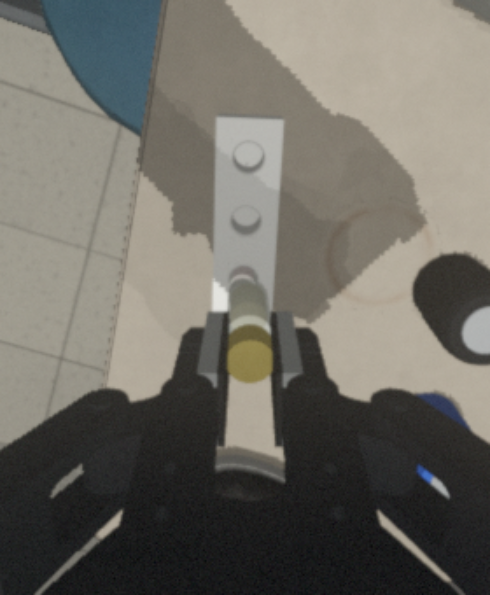

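The wrist view shows the vial held upright, with its cap at (250,361) in the crop. The other two vials are still in the rack at (241,275) and below it. I'll move near the meter with the neck in view.

```bash
python3 -m inch '[[[5,16,30,0,0,0,0],[5,16,30,0,0,0,0],[5,16,30,0,0,0,0],[5,16,30,0,0,0,0],[5,16,30,0,0,0,0],[5,15,29.5,0,0,0,0],[5,0,0,0,0,0,0]]]'
python3 - <<'E'
from h import *
c=cam('wrist','w5.png')
print(tool()[0],proj(c,(.534,-.006,.077)))
for th,z in [('neck_top',.077),('well_floor',.053),('meter',0)]:
  for r in finder.mark_of('wrist',th)[:2]: print(th,r['conf'],r['position'],np.round(at(c,r['position'],z),4))
im=cv2.imread('pics/w5.png')[100:340,180:480]; cv2.imwrite('pics/w5c.png',cv2.resize(im,None,fx=2.5,fy=2.5))
E
```

```text
time: 6.88
ee_pos: [0.5477, -0.047, 0.146]
tcp_rot: [-179.9, -0.1, 109.1]
wrist_force: [-0.6, -0.4, -0.5]
opening: 0.0132
grasp_force: 29.4
[ 0.54704246 -0.04787719  0.14626349] [np.float64(323.7086739565024), np.float64(155.04474523319163)]
neck_top 0.86 [327.1, 154.6] [ 0.5363 -0.0049  0.077 ]
neck_top 0.63 [167.5, 293.1] [ 0.4438 -0.1666  0.077 ]
well_floor 0.82 [323.7, 151.0] [ 0.5343 -0.0069  0.053 ]
meter 0.74 [314.8, 132.1] [ 5.228e-01 -3.000e-04  0.000e+00]
```

View pics/w5c.png

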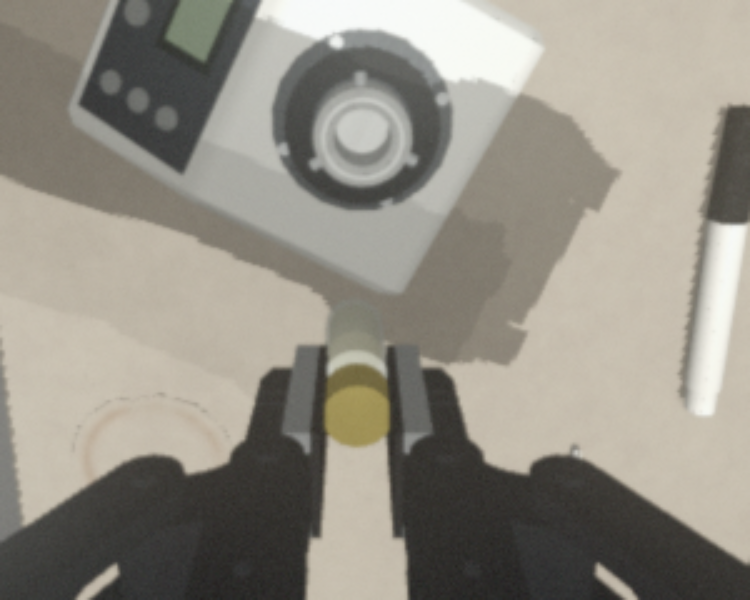

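The wrist crop shows the neck rim centre at about (362,133), full-frame (324.8,153.2), and the vial cap at (357,415). The pins are visible round the neck. I'll move over the well and descend.

```bash
python3 -m inch '[[[5,22,1.1,0,0,0,0],[5,22.2,1.1,0,0,0,0],[5,0,0,0,0,0,0],[5,0,0,17,0,0,0],[5,0,0,17,0,0,0],[5,0,0,0,0,0,0]]]'
python3 - <<'E'
from h import *
c=cam('wrist','w6.png');s=cam('scene','s6.png')
im=cv2.imread('pics/w6.png')[120:320,230:430]; im2=cv2.imread('pics/s6.png')[130:280,230:380]
cv2.imwrite('pics/w6c.png',np.hstack([cv2.resize(im,(400,400)),cv2.resize(im2,(400,400))]))
E
```

```text
time: 7.82
ee_pos: [0.5341, -0.0065, 0.1113]
tcp_rot: [-179.8, -0.1, 108.9]
wrist_force: [-0.6, 0.0, 0.6]
opening: 0.0129
grasp_force: 29.4
```

View pics/w6c.png

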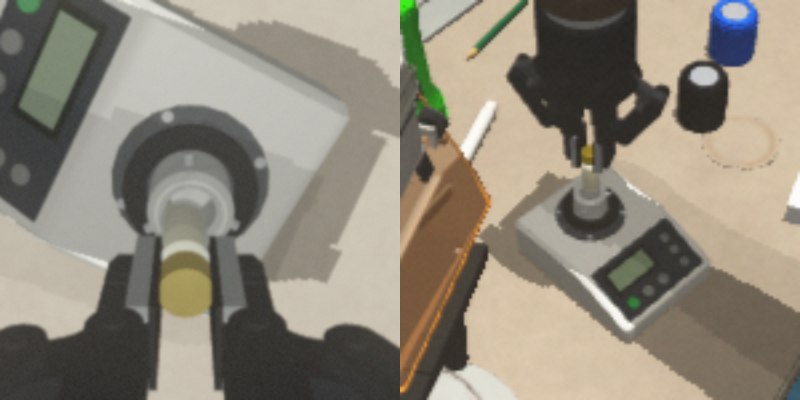

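The left panel shows the vial base entering over the neck at about (184,215), with the rim centre near (190,210), so the vial is slightly to the left. The scene view on the right looks aligned. I'll correct +1.5 mm in tool y and lower gently.

```bash
python3 -m inch '[[[5,0,1.5,0,0,0,0],[5,0,0,3,0,0,0],[5,0,0,3,0,0,0],[5,0,0,3,0,0,0],[5,0,0,3,0,0,0],[5,0,0,0,0,0,0]]]'
```

```text
time: 8.68
ee_pos: [0.5365, -0.0055, 0.1015]
tcp_rot: [-180.0, -0.0, 108.9]
wrist_force: [0.5, 0.5, -1.0]
opening: 0.013
grasp_force: 29.4
```

```bash
python3 -m inch '[[[5,0,0,3,0,0,0],[5,0,0,3,0,0,0],[5,0,0,3,0,0,0],[5,0,0,3,0,0,0],[5,0,0,0,0,0,0]]]'
```

```text
time: 9.3
ee_pos: [0.5365, -0.0055, 0.0895]
tcp_rot: [-180.0, -0.0, 108.9]
wrist_force: [0.3, 0.6, -0.5]
opening: 0.013
grasp_force: 29.4
```

```bash
python3 -m inch '[[[5,0,0,2.5,0,0,0],[5,0,0,2.5,0,0,0],[5,0,0,1.5,0,0,0],[5,0,0,1,0,0,0],[5,0,0,0,0,0,0]]]'
```

```text
time: 9.93
ee_pos: [0.5367, -0.0055, 0.0824]
tcp_rot: [180.0, 0.0, 108.9]
wrist_force: [0.3, -0.0, -0.2]
opening: 0.0128
grasp_force: 29.4
```

```bash
python3 -m inch '[[[5,0,0,1,0,0,0],[5,0,0,0,0,0,0]]]'; python3 -m inch '[[[5,0,0,1,0,0,0],[5,0,0,0,0,0,0]]]'
```

```text
time: 10.18
ee_pos: [0.5369, -0.0055, 0.0821]
tcp_rot: [179.9, 0.0, 108.9]
wrist_force: [-1.0, 0.0, 6.5]
opening: 0.013
grasp_force: 30.1
time: 10.42
ee_pos: [0.5371, -0.0056, 0.082]
tcp_rot: [179.9, 0.1, 108.9]
wrist_force: [-3.6, -1.5, 11.8]
opening: 0.0133
grasp_force: 30.8
```

The vial is on the well floor: contact at TCP z 0.082, as predicted. I'll release it, rise and move over the black cap.

```bash
python3 -m inch '[[[5,0,0,-2,0,0,0],[30,0,0,0,0,0,0],[30,0,0,0,0,0,0],[40,0,0,0,0,0,0],[40,0,0,-20,0,0,0],[40,0,0,-40,0,0,0],[100,0,0,-40,0,0,0],[100,0,0,0,0,0,0]]]'
python3 -m inch '[[[100,-37,-10.6,0,0,0,0],[100,-37,-10.6,0,0,0,0],[100,-37,-10.6,0,0,0,0],[100,-37,-10.6,0,0,0,0],[100,-37,-10.6,0,0,0,0],[100,0,0,0,0,0,0]]]'
python3 - <<'E'
from h import *
c=cam('wrist','w7.png')
print(tool()[0])
for r in finder.mark_of('wrist','cap')[:2]: print(r['conf'],r['position'],np.round(at(c,r['position'],0),4))
for r in finder.outline_of('wrist','cap')[:2]: print(r['conf'],r['extent'])
print(proj(c,(.547,-.1985,.057)))
m=(cv2.cvtColor(c['pixels'],cv2.COLOR_RGB2HSV)[...,2]>130)
s=cam('scene','s7.png')
im=cv2.imread('pics/w7.png')[110:310,220:420]; im2=cv2.imread('pics/s7.png')[130:280,230:380]
cv2.imwrite('pics/w7c.png',np.hstack([cv2.resize(im,(400,400)),cv2.resize(im2,(400,400))]))
E
```

```text
time: 11.42
ee_pos: [0.538, -0.0055, 0.1855]
tcp_rot: [179.7, 0.1, 108.9]
wrist_force: [-0.4, 0.1, -0.2]
opening: 0.0689
grasp_force: 0.0
time: 12.18
ee_pos: [0.546, -0.1998, 0.1806]
tcp_rot: [-179.9, -0.1, 108.8]
wrist_force: [-1.0, -0.3, 0.4]
opening: 0.0855
grasp_force: 0.0
[ 0.54606602 -0.1984891   0.18086267]
0.92 [324.0, 176.1] [ 0.5475 -0.2008  0.    ]
0.63 [321.2, 252.9] [ 0.5767 -0.2977  0.    ]
0.82 [319.8, 268.6, 44.9, 63.5]
0.6 [325.8, 184.9, 50.9, 59.3]
[np.float64(324.4340507454107), np.float64(188.30129066358194)]
```

View pics/w7c.png

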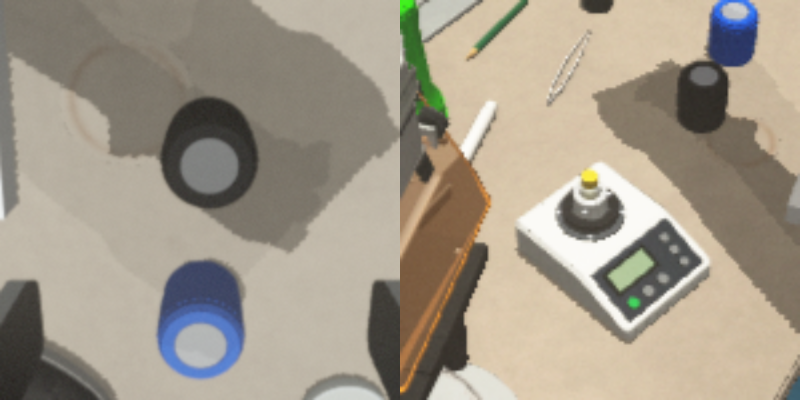

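The left panel shows the black cap's top disc at (209,166), full-frame (324.5,193), and the blue one behind it at (200,345). The right panel shows the yellow vial seated upright in the neck at (590,178). I'll go down on the black cap.

```bash
python3 -m inch '[[[100,-2.7,1,40,0,0,0],[100,0,0,40,0,0,0],[100,0,0,40,0,0,0],[100,0,0,30,0,0,0],[100,0,0,13,0,0,0],[100,0,0,0,0,0,0]]]'
python3 -m inch '[[[50,0,0,0,0,0,0],[50,0,0,0,0,0,0],[50,0,0,0,0,0,0],[50,0,0,0,0,0,0],[50,0,0,0,0,0,0],[50,0,0,0,0,0,0]]]' 40
```

```text
time: 13.12
ee_pos: [0.5482, -0.1992, 0.0191]
tcp_rot: [-180.0, -0.0, 109.0]
wrist_force: [0.4, -0.1, -0.2]
opening: 0.0851
grasp_force: 0.0
time: 13.88
ee_pos: [0.5492, -0.2002, 0.0209]
tcp_rot: [179.9, 0.1, 108.9]
wrist_force: [-1.0, -0.1, 6.7]
opening: 0.0487
grasp_force: 41.9
```

```bash
python3 -m inch '[[[50,0,0,-10,0,0,0],[50,0,0,-40,0,0,0],[50,0,0,-40,0,0,0],[50,0,0,-45,0,0,0],[50,0,0,0,0,0,0]]]' 50
python3 - <<'E'
from h import *
c=cam('wrist','w8.png')
p,R=tool(); print(p)
top=p+R.apply([0,0,-.036]); print('top proj',proj(c,top), 'per 5mm x',proj(c,top+R.apply([.005,0,0])))
im=cv2.imread('pics/w8.png')[200:400,220:420]; cv2.imwrite('pics/w8c.png',cv2.resize(im,(600,600)))
g=cv2.cvtColor(im,cv2.COLOR_BGR2GRAY)
n,l,s,ce=cv2.connectedComponentsWithStats((g>90).astype('uint8'))
for i in range(1,n):
  if 200<s[i,4]<4000: print(s[i]+[220,200,0,0,0],ce[i]+[220,200])
for th,z in [('neck_top',.077),('cap',p[2]-.021)]:
  for r in finder.mark_of('wrist',th)[:2]: print(th,r['conf'],r['position'],np.round(at(c,r['position'],z),4))
E
```

```text
time: 14.5
ee_pos: [0.5499, -0.2005, 0.1589]
tcp_rot: [179.7, 0.2, 108.9]
wrist_force: [0.1, -0.0, -1.4]
opening: 0.0487
grasp_force: 52.0
[ 0.54912671 -0.20022436  0.15629594]
top proj [np.float64(321.9365744673306), np.float64(290.2781938336573)] per 5mm x [np.float64(321.9186753297915), np.float64(280.7984997279274)]
[ 291  271   64   54 2645] [322.34102079 297.59886578]
[ 267  303  112   44 1836] [324.16503268 330.65958606]
[220 342   7  42 247] [222.78137652 362.33603239]
```

View pics/w8c.png

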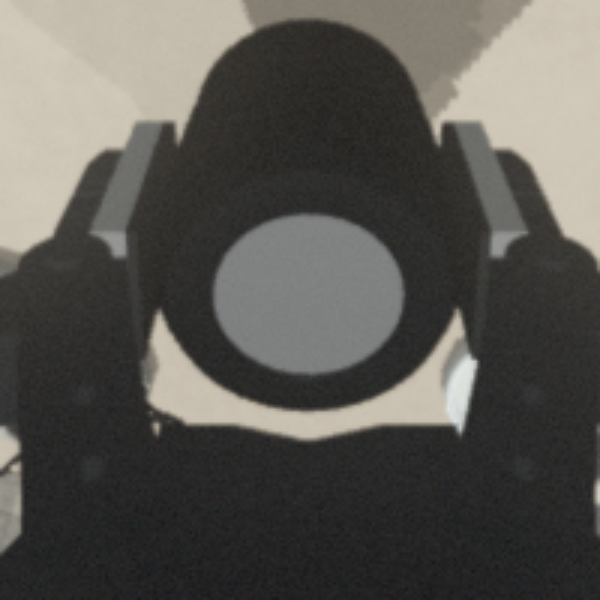

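The crop shows the cap held upright between the pads, with its top disc at about (308,294). That is roughly 3 mm behind the tool centre in tool x. I'll carry it over the neck and check numerically with the scene camera.

```bash
python3 -m inch '[[[50,32,8.4,0,0,0,0],[50,32,8.4,0,0,0,0],[50,32,8.4,0,0,0,0],[50,32,8.4,0,0,0,0],[50,32,8.4,0,0,0,0],[50,31.8,8.4,0,0,0,0],[50,0,0,0,0,0,0],[50,0,0,0,0,0,0]]]'
cat > chk.py <<'E'
from h import *
c=cam('scene','s8.png'); p,R=tool(); print(p)
c7=cv2.cvtColor(cv2.imread('pics/s7.png'),cv2.COLOR_BGR2RGB)
yellow(dict(c,pixels=c7),.0925)
g=cv2.cvtColor(c7,cv2.COLOR_RGB2GRAY)
def disc(px,uv,z,tag):
    u,v=[int(round(i)) for i in uv]; h=cv2.cvtColor(px,cv2.COLOR_RGB2HSV)[v-18:v+19,u-18:u+19]
    for th in (70,90,110):
        n,l,s,ce=cv2.connectedComponentsWithStats(((h[...,2]>th)&(h[...,1]<60)).astype('uint8'))
        for i in range(1,n):
            if 30<s[i,4]<400: q=ce[i]+[u-18,v-18]; print(tag,th,s[i],np.round(q,1),np.round(at(c,q,z),4))
disc(c7,proj(c,(.548,-.202,.057)),.057,'table')
t=p+R.apply([-.003,0,-.036]); print('expect',t); disc(c['pixels'],proj(c,t),t[2],'held')
for r in finder.mark_of('scene','cap')[:2]: print(r['conf'],r['position'],np.round(at(c,r['position'],p[2]-.021),4))
E
python3 chk.py
```

```text
time: 15.65
ee_pos: [0.5334, -0.0024, 0.1533]
tcp_rot: [-179.9, -0.0, 108.9]
wrist_force: [-0.7, -1.3, -1.4]
opening: 0.0482
grasp_force: 52.0
[ 0.53351866 -0.00272041  0.15349761]
yel [298 194   6   7  33] [300.72727273 196.72727273] [ 0.5335 -0.0059  0.0925] shift [-3. -1.  0.]
table 70 [ 25  12  12  22 182] [356.9 163.2] [ 0.5091 -0.2083  0.057 ]
table 70 [13 15 12  7 65] [343.6 158.1] [ 0.5472 -0.2034  0.057 ]
table 90 [ 26  12  11  22 180] [357.  163.3] [ 0.5088 -0.2081  0.057 ]
table 90 [14 15 10  7 57] [343.5 157.9] [ 0.5474 -0.2038  0.057 ]
table 110 [  0   0  22  37 399] [333.1 151.8] [ 0.5826 -0.2068  0.057 ]
table 110 [ 26  12  11  22 178] [357.  163.3] [ 0.5086 -0.2082  0.057 ]
table 110 [15 16  9  6 34] [343.6 158.6] [ 0.5459 -0.202   0.057 ]
expect [ 0.53453652 -0.00555056  0.18949698]
held 70 [ 8  8 15  8 52] [294.1 158.9] [ 0.5568 -0.0158  0.1895]
held 70 [ 13  14  13  10 101] [300.  166.5] [ 0.5325 -0.0051  0.1895]
held 70 [  0  17  10  20 118] [284.3 176.6] [0.5402 0.0377 0.1895]
held 70 [29 24  8 13 51] [312.8 180. ] [0.4876 0.0101 0.1895]
held 90 [ 8  9 15  6 47] [294.3 158.9] [ 0.5567 -0.0162  0.1895]
held 90 [13 15 13  8 88] [299.8 166.5] [ 0.5329 -0.0048  0.1895]
held 90 [ 0 17  9 20 91] [284.  178.2] [0.5378 0.0417 0.1895]
held 90 [29 25  8 12 35] [313.5 180.4] [0.4856 0.0101 0.1895]
held 110 [ 8  9 14  6 41] [294.3 158.9] [ 0.5568 -0.0162  0.1895]
held 110 [ 0 17  9 20 81] [283.8 178.7] [0.5371 0.0429 0.1895]
0.82 [299.9, 187.3] [0.5296 0.0009 0.1325]
0.73 [354.3, 148.4] [ 0.5038 -0.1774  0.1325]
```

```bash
python3 -m inch '[[[50,-0.5,1.4,0,0,0,0],[50,0,0,20,0,0,0],[50,0,0,20,0,0,0],[50,0,0,8,0,0,0],[50,0,0,0,0,0,0]]]'
python3 -m inch '[[[50,0,0,2,0,0,0],[50,0,0,2,0,0,0],[50,0,0,2,0,0,0],[50,0,0,2,0,0,0],[50,0,0,0,0,0,0]]]'
```

```text
time: 16.38
ee_pos: [0.5351, -0.0024, 0.1061]
tcp_rot: [-180.0, -0.0, 108.9]
wrist_force: [-0.5, 0.1, -1.2]
opening: 0.0481
grasp_force: 52.0
time: 17.0
ee_pos: [0.5352, -0.0021, 0.0981]
tcp_rot: [-180.0, -0.0, 108.9]
wrist_force: [-0.5, -0.6, -0.4]
opening: 0.0482
grasp_force: 52.0
```

```bash
python3 -m inch '[[[50,0,0,1.5,0,0,0],[50,0,0,1.5,0,0,0],[50,0,0,0,0,0,0]]]'; python3 -m inch '[[[50,0,0,1.5,0,0,0],[50,0,0,1.5,0,0,0],[50,0,0,0,0,0,0]]]'
```

```text
time: 17.38
ee_pos: [0.5352, -0.0021, 0.0952]
tcp_rot: [-180.0, -0.0, 108.9]
wrist_force: [1.0, 0.2, -2.2]
opening: 0.048
grasp_force: 52.0
time: 17.75
ee_pos: [0.5352, -0.0021, 0.0921]
tcp_rot: [-180.0, -0.0, 108.9]
wrist_force: [-1.0, 0.2, -1.3]
opening: 0.0478
grasp_force: 52.0
```

```bash
python3 -m inch '[[[50,0,0,1,0,0,0],[50,0,0,0,0,0,0]]]'; python3 -m inch '[[[50,0,0,1,0,0,0],[50,0,0,0,0,0,0]]]';  python3 -m inch '[[[50,0,0,1,0,0,0],[50,0,0,0,0,0,0]]]'
```

```text
time: 18.0
ee_pos: [0.5353, -0.0021, 0.0913]
tcp_rot: [-180.0, 0.0, 108.9]
wrist_force: [-0.2, 1.1, -1.4]
opening: 0.0484
grasp_force: 52.0
time: 18.25
ee_pos: [0.5352, -0.0021, 0.0902]
tcp_rot: [-180.0, -0.0, 108.9]
wrist_force: [-0.3, -0.1, -2.1]
opening: 0.048
grasp_force: 52.0
time: 18.5
ee_pos: [0.5354, -0.0021, 0.0897]
tcp_rot: [180.0, 0.0, 108.9]
wrist_force: [-1.4, 0.5, 3.2]
opening: 0.0481
grasp_force: 52.5
```

The cap rests on the pins: contact at TCP z 0.090, as computed. I'll turn it about its own axis under light pressure and feel for the drop.

```bash
python3 -m inch '[[[50,0,0,0.5,0,0,0],[50,0,-0.26,0,0,0,-5],[50,0,-0.26,0,0,0,-5],[50,0,-0.26,0,0,0,-5],[50,0,0,0,0,0,0]]]'; python3 -c "
from workcell import bot
print(bot.get_obs()['torque'])"
```

```text
time: 19.12
ee_pos: [0.5345, -0.0023, 0.0894]
tcp_rot: [180.0, -0.0, 124.0]
wrist_force: [-3.1, 0.6, 5.4]
opening: 0.048
grasp_force: 52.7
[0.17978869 0.61916192 0.00976914]
```

```bash
python3 -m inch '[[[50,0,-0.26,0,0,0,-5],[50,0,-0.26,0,0,0,-5],[50,0,-0.26,0,0,0,-5],[50,0,0,0,0,0,0]]]'; python3 -c "
from workcell import bot
print(bot.get_obs()['torque'])"
```

```text
time: 19.62
ee_pos: [0.5339, -0.0029, 0.0885]
tcp_rot: [-180.0, -0.0, 138.9]
wrist_force: [-0.1, 0.4, -1.3]
opening: 0.048
grasp_force: 52.0
[-0.00469166 -0.02101017  0.0286521 ]
```

It dropped: the load is gone. I'll lower it along the keyways.

```bash
python3 -m inch '[[[50,0,0,1,0,0,0],[50,0,0,1,0,0,0],[50,0,0,0,0,0,0]]]'; python3 -m inch '[[[50,0,0,1,0,0,0],[50,0,0,1,0,0,0],[50,0,0,0,0,0,0]]]';python3 -c "
from workcell import bot
print(bot.get_obs()['torque'])"
```

```text
time: 20.0
ee_pos: [0.5338, -0.003, 0.0866]
tcp_rot: [-180.0, -0.0, 138.9]
wrist_force: [-1.2, 0.3, -1.5]
opening: 0.0478
grasp_force: 52.0
time: 20.38
ee_pos: [0.5338, -0.003, 0.0846]
tcp_rot: [-180.0, -0.0, 138.9]
wrist_force: [-1.2, 0.1, -1.7]
opening: 0.0482
grasp_force: 52.0
[-0.1188449   0.33128882 -0.00899535]
```

```bash
python3 -m inch '[[[50,0,0,1.5,0,0,0],[50,0,0,1.5,0,0,0],[50,0,0,1.5,0,0,0],[50,0,0,0,0,0,0]]]'; python3 -m inch '[[[50,0,0,1,0,0,0],[50,0,0,1,0,0,0],[50,0,0,0,0,0,0]]]'; python3 -m inch '[[[50,0,0,1,0,0,0],[50,0,0,0,0,0,0]]]'
```

```text
time: 20.88
ee_pos: [0.5338, -0.0029, 0.08]
tcp_rot: [-180.0, -0.0, 138.9]
wrist_force: [-2.5, -1.3, -2.6]
opening: 0.0482
grasp_force: 52.0
time: 21.25
ee_pos: [0.5339, -0.0029, 0.0781]
tcp_rot: [-180.0, -0.0, 138.9]
wrist_force: [-1.4, -1.7, -0.4]
opening: 0.0483
grasp_force: 52.1
time: 21.5
ee_pos: [0.5339, -0.0029, 0.0775]
tcp_rot: [180.0, 0.0, 138.9]
wrist_force: [-3.6, -0.6, 2.8]
opening: 0.0481
grasp_force: 52.3
```

```bash
python3 -m inch '[[[50,0.4,-0.3,1,0,0,0],[50,0,0,1,0,0,0],[50,0,0,0,0,0,0]]]'; python3 -m inch '[[[50,0,0,1,0,0,0],[50,0,0,1,0,0,0],[50,0,0,0,0,0,0]]]'
```

```text
time: 21.88
ee_pos: [0.5338, -0.0029, 0.0756]
tcp_rot: [180.0, 0.0, 138.9]
wrist_force: [-2.4, -1.3, 4.5]
opening: 0.0479
grasp_force: 52.6
time: 22.25
ee_pos: [0.5339, -0.0029, 0.0738]
tcp_rot: [180.0, 0.1, 138.9]
wrist_force: [-3.4, -1.0, 6.0]
opening: 0.0481
grasp_force: 52.8
```

```bash
python3 -m inch '[[[50,0,0,1,0,0,0],[50,0,0,0,0,0,0]]]'; python3 -m inch '[[[50,0,0,1,0,0,0],[50,0,0,0,0,0,0]]]'
```

```text
time: 22.5
ee_pos: [0.5339, -0.0029, 0.073]
tcp_rot: [180.0, 0.1, 138.9]
wrist_force: [-3.2, -0.7, 7.1]
opening: 0.0485
grasp_force: 52.9
time: 22.75
ee_pos: [0.5339, -0.003, 0.0728]
tcp_rot: [179.9, 0.1, 138.9]
wrist_force: [-4.7, -1.4, 14.3]
opening: 0.0478
grasp_force: 53.7
```

The bottom stop is reached: the force jumped to 14 N with almost no travel, after about 5 mm of spring. I'll confirm it holds and hand in.

```bash
python3 -m inch '[[[50,0,0,0,0,0,0],[50,0,0,0,0,0,0],[50,0,0,0,0,0,0],[50,0,0,0,0,0,0]]]'; python3 -c "
from workcell import bot
print(bot.job_done())"
```

```text
time: 23.25
ee_pos: [0.5339, -0.0029, 0.0728]
tcp_rot: [179.9, 0.1, 138.9]
wrist_force: [-5.4, -1.1, 14.9]
opening: 0.0478
grasp_force: 53.7
the job is handed in; nothing more can be done
None
```

The job is handed in after 23 s: the yellow-capped vial stands on the well floor and the black cap is keyed over the pins, still gripped and pressed against the seat's bottom stop at about 15 N; the other two vials were not moved, and no verdict was shown.

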